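# Put the drilled block away and close the chip flap

### The arm

A 7-joint arm with a two-finger parallel gripper is mounted at the origin on the work surface. World frame = base frame: x ahead of the robot, y to its left, z up, the work surface at z = 0. Lengths are in m, angles in degrees, forces in N, time in s.
With the tool pointing down it reaches from about 0.425 to 0.875 m from the base axis. Payload 4.7 kg.
Tool frame: the origin (TCP) lies at the very end of the fingers, on their centre line; the grasp point (between the pads) lies 19 mm behind it; z points along the fingers, y is the line along which they close (so a half turn about z gives the same grasp; the last joint's range is limited). The gripper opens to 87 mm and grips with 3 to 60 N. Pads are 19 mm wide; open, the fingers measure 117 mm over their backs; the gripper's body (75 mm by 190 mm) begins 51 mm behind the grasp point.
Start: joints at [-71.156, 18.392, -4.016, 83.108, 1.295, 78.541, -3.26], TCP at [0.201, 0.618, 0.223] pointing down, gripper open.
Joint ranges: [-163.93, 163.93], [-17.29, 119.83], [-79.2, 71.16], [3.27, 140.29], [-89.18, 269.18], [5.43, 117.66], [-154.24, 154.24]. Speed limits (degrees/s): [147.25, 147.25, 180, 180, 180, 180, 180].

### API

Orientations are given as [roll, pitch, yaw] about the fixed x, y, z axes, in that order (R = Rz(yaw) Ry(pitch) Rx(roll)).
In Python, from cell import get_obs, cams, ticket, finder gives the robot as it stands.
- The arm moves only by the shell command python3 -m creep 'ROWS' [FORCE]. ROWS is text: rows parted by semicolons, each of 5 numbers parted by spaces: the shift along the world's x, y, z in m, then the turn about the world's z in degrees, then the finger opening in m, from 0 to 0.087. A call has 1 to 8 rows; each row shifts and turns the commanded pose from where the row before left it; what a row does not reach is not made up. A row lasts 1/8 s, in which the tool goes at most 62.5 mm and 10.7 degrees, less where a joint would pass 70% of its speed; a pose out of reach is approached as far as the arm can. A call with a gripper value outside its range is refused whole. The fingers move at their own pace and stop on an object; FORCE is the grip in N (left out, the last holds). Time passes only in rows, so rows that do not move let the fingers close. It gives the time, the measured TCP pose, the force, the opening and the grip force at its end, in the units of the state.
- get_obs(): the state, without advancing time (a new reading comes with each control period).
- cams.read_camera(name): name is "side" or "top"; returns the picture (400x640x3 uint8, red, green, blue); there is no depth.
- cams.calibration(name): a dict with "fx", "fy", "cx", "cy" (pixels), "extrinsics" (4x4, takes a point from world to camera coordinates). Camera axes: x right, y down, z forward; pixel columns grow to the right and rows downward; lengths in m; the calibration is good to about 2 mm. A picture is of the moment at which its call begins. calibration takes no time and is no camera call.
- ticket.sign_off(): hands the job in; it is judged then, once.
Trained networks look in the newest picture that a camera, given by its name, has taken for a name from the list of things; names that differ only in an ending like _2 or _b are one class to them, and where a whole thing is asked for, a point or a joint stands for the part that bears it (a point fixed in the world has none). Each returns a list of dicts, best first, with "p" (0 to 1); they miss things now and then, are a little off and sometimes report something else, mostly with a low value. They report only what shows in the picture. A call takes as long as a camera call. They do not tell look-alikes from the thing itself.
- finder.masks_of(name, camera): "mask" (400x640 bool, what is visible of it) and "xy" ([column, row] in pixels, amid what is visible of it).
- finder.tip_of(name, camera): "xy" ([column, row] in pixels: a listed point, or the origin of a listed thing).
The state is a dict: "time_s": time; "qpos": joint angles; "joint_velocities": joint speeds; "effort": joint torques, N m; "tool_pos": TCP position; "tool_rot": TCP orientation; "force": force on the tool from outside, world axes, zero at the start; "wrist_torque": the same for the moment, N m; "grip_width": finger opening in m; "grasp_force": force on a finger pad.
Only numpy, scipy, OpenCV 4.12 (cv2) and the standard library are available. Lean on these libraries where they do the work, as an engineer would, in place of code of your own. Each camera call takes 0.05 s, during which the arm holds its last target. There are 200 camera calls.

### The job

First lift the loose plastic cap off the aluminium block standing in the open drill vise and stand it, knob up, in the small square steel tray. Then put the block, upright and without dropping it, down on the floor of the front bay of the collection bin, between the two low rails with its long side running from the bin's front wall to the partition, and swing the flap fully shut. The vise and the bay leave room for fingers on different sides of the block, so it will need setting down on the stand and taking again the other way; leave the brush, the magnet wand, the chuck key and the tin where they lie.

Things in the scene. Friction and masses are not known exactly. Their poses are not given: they have to be found in the camera images.
- block: Cast aluminium block, 40 (x) x 62 (y) x 45 (z) mm, 0.28 kg, with a 21 mm round bore 12 mm deep in the middle of its top. Origin at the centre of its underside, z up. It starts standing between the vise jaws, 3 to 4 mm free on each 62 mm long side, so only its two 40 mm wide ends (+-y) can be reached there.
- cap: Loose black plastic cap: flange 32 mm across, 4 mm thick; below it a plug 18 mm across, 8 mm long, loose in the block's bore; above it a knob 18 mm across and 20 mm tall to grip. Origin at the centre of the flange's underside (8 mm above the plug's end), z up towards the knob; knob top 24 mm above the origin.
- tray: Fixed square steel tray for the cap, 68 x 68 mm outside, 60 x 60 mm inside, walls 14 mm high and 4 mm thick, floor 4 mm thick. Origin at the centre of its underside on the stand.
- vise: Fixed steel drill vise, jaws open along its x. Origin on the stand under the middle of the jaw gap. Base x -85 to +65, y -39 to +39 mm, 16 mm thick (the block stands on it). Jaws 64 mm wide (y), inner faces at x = +-23.5, outer +-49.5 mm, top at 66 mm (5 above the block's top). Screw at -x, crossbar at x = -106, y -35 to +35, z 36 mm.
- bin: Fixed open-topped steel bin, 150 (x) x 170 (y) x 62 (z) mm, walls and floor 4 mm; origin at the centre of its underside; front wall at -x, flap hinge along the back wall's top (+x). A partition (x -1 to +3 mm, top at 57 mm) makes a front bay 70 mm long (x -71 to -1). Two rails on its floor along x at y = +-28 mm, 6 mm thick, 14 mm above the floor, 50 mm apart inside. Bar offcuts lie fixed behind.
- bay (a point): Middle of the floor of the front bay, between the rails, on the floor's upper face (4 mm above the stand); axes as the bin's. The block's underside centre belongs here, its y axis along the bin's x.
- flap (a joint): Angle of the flap, rad: 0 fully shut (flat on the rim), grows as it opens up and back, 1.57 upright, stop at 2.2. A stiff hinge: it stays where it is left; about 3 N at the edge moves it.
- flap_hinge (a point): Middle of the flap's hinge line, 62 mm above the stand; the line runs along the bin's y; axes as the bin's. The flap is 4 mm sheet steel, 150 mm long from the hinge and 170 mm wide, with a 60 mm wide tab in the middle of its free edge.
- flap_tab (a point): Middle of the 8 mm thick rolled edge of the flap's tab, 171 mm from the hinge line; moves with the flap.
- brush: Bystander: bench brush lying bristles down along its x, x -133 to +125, y -23 to +23 mm, 52 mm tall, grey bristles, wooden back and handle (handle to -x). Origin on the stand beneath the brush.
- wand: Bystander: magnet sweeper wand lying along its x, x -180 to +195, y -22 to +22 mm, 32 mm tall; rubber grip at -x, steel head at +x. Origin on the stand beneath it.
- chuck_key: Bystander: steel T-shaped chuck key lying along its x, x -44 to +52 mm, crossbar 76 mm long along y at x = -35, 18 mm tall. Origin on the stand beneath it.
- tin: Bystander: closed round steel tin of drilling paste, 54 mm across, 81 mm tall, standing. Origin at the centre of its underside.
There are look-alikes about, which are no part of the job. Of the things shaped like the block, the aluminium one is meant. Leave any brown look-alike of the bin alone.

How it is judged:
By the outcome, as a careful person would: the job done as asked, in the order asked, and still so for the second after the job is handed in, with the robot touching nothing.
It also fails if it takes over 72 s, if anything falls off the work surface, if the arm or the gripper's body presses on something with over 40 N, if the wrist force passes 120 N, or if a joint passes its speed limit or range.

## Working session

There is one attempt and no reset: what is moved stays moved. The work goes in short steps, Python scripts to look and compute and a shell command to move; the robot and the scene stay as the last step left them, time stands still between calls to the robot, and variables do not carry over. Pictures are saved under pics/ and viewed, at most 10 in all, crops included, and the job is handed in when it is done.

```bash
ls; mkdir -p pics; python3 - <<'E'
from cell import get_obs,cams
import cv2,numpy as np
for c in ("top","side"):
    im=cams.read_camera(c); cv2.imwrite(f"pics/{c}0.png",im[:,:,::-1])
    k=cams.calibration(c); print(c,k["fx"],k["fy"],k["cx"],k["cy"],np.round(k["extrinsics"],3).tolist())
o=get_obs(); print(o["time_s"],o["tool_pos"],o["tool_rot"],o["grip_width"])
E
```

```text
pics
top 469.2603259234604 469.2603259234604 321.766273292672 201.02981915052203 [[0.013, -1.0, -0.021, 0.01], [-0.993, -0.01, -0.121, 0.437], [0.12, 0.022, -0.992, 1.318], [0.0, 0.0, 0.0, 1.0]]
side 441.03792492363306 441.03792492363306 325.3910008009438 201.62161983268538 [[0.99, -0.143, 0.007, -0.43], [-0.083, -0.614, -0.785, 0.097], [0.117, 0.776, -0.62, 1.18], [0.0, 0.0, 0.0, 1.0]]
0.1 [0.20113288 0.61757001 0.22157405] [-1.79901605e+02  5.55971249e-03  1.61967420e+02] 0.08711333716637298
```

View pics/top0.png

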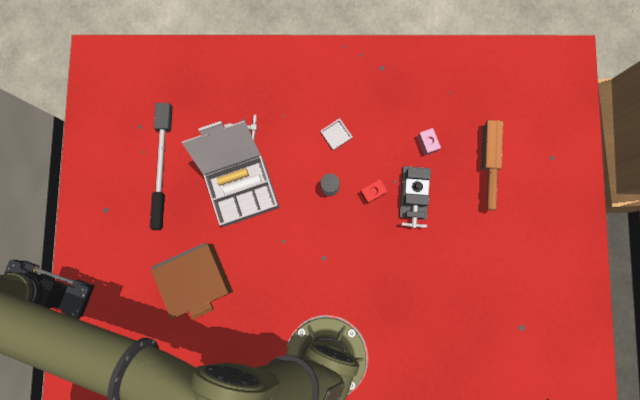

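View pics/side0.png

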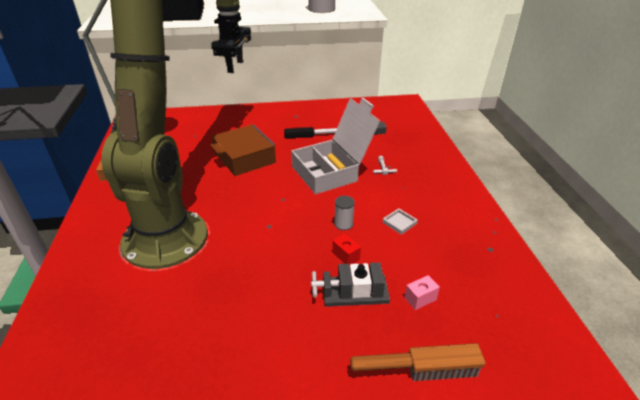

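The top view shows the vise with capped block at about (415,190), the tray at (336,134), and the grey bin at (240,180) with its flap leaning back. The tin is at (330,184), the brown look-alike at (190,280), and the red and pink look-alike blocks at (373,190) and (429,140). The side view agrees: vise (360,285), tray (400,221), bin (330,160).

```bash
cat > h.py <<'E'
import numpy as np,cv2
from scipy.optimize import minimize
from cell import get_obs,cams,finder
K={c:cams.calibration(c) for c in("top","side")}
def proj(c,P):
    k=K[c];E=np.array(k["extrinsics"]);p=np.atleast_2d(P)@E[:3,:3].T+E[:3,3]
    return p[:,:2]/p[:,2:]*[k["fx"],k["fy"]]+[k["cx"],k["cy"]]
def ray(c,uv,z):
    k=K[c];E=np.array(k["extrinsics"]);R=E[:3,:3];o=-R.T@E[:3,3]
    d=R.T@np.array([(uv[0]-k["cx"])/k["fx"],(uv[1]-k["cy"])/k["fy"],1]);return o+d*(z-o[2])/d[2]
def box(x0,x1,y0,y1,z0,z1): return np.array([[x,y,z] for x in(x0,x1) for y in(y0,y1) for z in(z0,z1)])/1000.
def cyl(r,z0,z1): 
    a=np.linspace(0,2*np.pi,32,endpoint=False);return np.vstack([np.c_[r*np.cos(a),r*np.sin(a),0*a+z] for z in(z0,z1)])/1000.
def Rz(a): return np.array([[np.cos(a),-np.sin(a),0],[np.sin(a),np.cos(a),0],[0,0,1]])
S=4
def render(c,parts,q,z=0.):
    m=np.zeros((400*S,640*S),np.uint8)
    for b in parts:
        h=cv2.convexHull((((proj(c,b@Rz(q[2]).T+[q[0],q[1],z])+.5)*S-.5)*16).round().astype(np.int32))
        cv2.fillConvexPoly(m,h,1,shift=4)
    return cv2.resize(m.astype(np.float32),(640,400),interpolation=cv2.INTER_AREA)
def fit(masks,parts,q0,z=0.,yaw=True):
    q0=np.array(q0,float)
    def f(q):
        q=q if yaw else [q[0],q[1],0];s=0
        for c,m in masks.items():
            r=render(c,parts,q,z);s+=np.abs(r-m).sum()/m.sum()
        return s
    sx=q0+np.array([[0,0,0],[.01,0,0],[0,.01,0],[0,0,.15]])
    r=minimize(f,q0,method="Nelder-Mead",options=dict(initial_simplex=sx,xatol=1e-4,fatol=1e-4,maxiter=150));return r.x,r.fun
def pick(name,c,xy=None):
    L=finder.masks_of(name,c)
    if not L: return None
    return L[0] if xy is None else min(L,key=lambda d:np.hypot(*(np.array(d["xy"])-xy)))
PARTS=dict(
 vise=[box(-85,65,-39,39,0,16),box(-49.5,-23.5,-32,32,16,66),box(23.5,49.5,-32,32,16,66)],
 tray=[box(-34,34,-34,34,0,14)],
 bin=[box(-75,75,-85,85,0,62)], block=[box(-20,20,-31,31,0,45)],
 cap=[cyl(16,0,4),cyl(9,4,24)], tin=[cyl(27,0,81)])
E
python3 - <<'E'
from h import *
for c in("top","side"): cams.read_camera(c)
G=dict(vise=((415,192),(350,285)),tray=((336,134),(400,221)),bin=((240,180),(325,170)),block=((417,187),(360,285)),cap=((417,187),(361,270)),tin=((330,184),(345,212)),flap=((220,150),(355,130)))
np.set_printoptions(precision=4,suppress=True)
vis={}
for n,g in G.items():
    M={}
    for c,xy in zip(("top","side"),g):
        L=[(round(float(d["p"]),2),np.round(d["xy"]).tolist(),int(d["mask"].sum())) for d in finder.masks_of(n,c)]
        T=[(round(float(d["p"]),2),np.round(d["xy"],1).tolist()) for d in finder.tip_of(n,c)] if n!="flap" else 0
        print(n,c,L,T)
        d=pick(n,c,xy)
        if d is not None: vis[n+c]=d["mask"]
np.savez("m0.npz",**vis)
for n in("bay","flap_hinge","flap_tab"):
    for c in("top","side"): print(n,c,[(round(float(d["p"]),2),np.round(d["xy"],1).tolist()) for d in finder.tip_of(n,c)])
E
```

```text
vise top [(0.79, [413.0, 203.0], 1197)] [(0.8, [412.5, 191.1]), (0.46, [328.6, 188.9]), (0.43, [416.5, 187.8])]
vise side [(0.89, [347.0, 286.0], 1950), (0.74, [356.0, 128.0], 1877), (0.53, [362.0, 274.0], 161)] [(0.66, [357.3, 292.9])]
tray top [(0.65, [336.0, 131.0], 549)] [(0.57, [335.8, 135.5]), (0.56, [329.5, 188.1])]
tray side [(0.77, [399.0, 220.0], 529)] [(0.76, [399.7, 221.3]), (0.34, [341.1, 226.2])]
bin top [(0.87, [232.0, 171.0], 6190), (0.8, [191.0, 282.0], 3951)] [(0.73, [242.9, 194.0]), (0.68, [195.8, 278.4])]
bin side [(0.77, [244.0, 147.0], 2311), (0.75, [340.0, 155.0], 4266)] [(0.8, [242.3, 157.1]), (0.79, [323.1, 175.2]), (0.36, [412.7, 373.8])]
block top [(0.89, [373.0, 193.0], 340), (0.62, [429.0, 137.0], 471), (0.5, [413.0, 188.0], 334)] [(0.83, [416.7, 188.9]), (0.63, [372.4, 193.2]), (0.6, [428.2, 142.7])]
block side [(0.82, [420.0, 291.0], 805), (0.67, [359.0, 283.0], 470), (0.6, [345.0, 248.0], 602)] [(0.97, [345.2, 254.7]), (0.94, [358.0, 287.8]), (0.59, [417.9, 295.9]), (0.3, [382.2, 166.3])]
cap top [(0.42, [420.0, 189.0], 95), (0.28, [161.0, 163.0], 1265
[... 151 characters left out ...]
 [(0.63, [329.9, 186.9]), (0.44, [333.5, 131.9])]
tin side [(0.62, [342.0, 213.0], 626), (0.47, [363.0, 272.0], 141)] [(0.38, [381.1, 167.1])]
flap top [(0.62, [220.0, 146.0], 2754), (0.6, [189.0, 283.0], 3659)] 0
flap side [(0.79, [242.0, 140.0], 1402), (0.6, [357.0, 130.0], 1832)] 0
bay top [(0.73, [247.7, 206.8]), (0.57, [201.3, 291.0])]
bay side [(0.93, [314.5, 174.7]), (0.87, [230.5, 159.6])]
flap_hinge top [(0.93, [176.8, 255.4]), (0.87, [230.4, 167.8]), (0.68, [337.0, 135.2])]
flap_hinge side [(0.96, [344.7, 150.8]), (0.76, [263.7, 135.8])]
flap_tab top [(0.92, [203.9, 312.4]), (0.61, [208.5, 129.7])]
flap_tab side [(0.98, [217.1, 149.3]), (0.6, [367.0, 99.2]), (0.46, [342.7, 225.0])]
```

```bash
cat > fit0.py <<'E'
from h import *
np.set_printoptions(precision=4,suppress=True)
m=np.load("m0.npz"); C=("top","side")
def run(n,names,parts,uv,yaws,z=0.,zr=0.):
    M={c:np.clip(sum(m[k+c].astype(np.float32) for k in names),0,1) for c in C}
    p=ray("top",uv,zr); best=min((fit(M,parts,[p[0],p[1],a],z) for a in yaws),key=lambda t:t[1])
    print(n,best[0][:2],np.degrees(best[0][2]),best[1])
    for c in C: print("   ",c,fit({c:M[c]},parts,best[0],z)[0]*[1,1,57.3]) 
    return best[0],M
V=PARTS["vise"]+[box(-20,20,-31,31,16,61),cyl(9,61,85),box(-108,-85,-6,6,30,42),box(-110,-102,-35,35,32,40)]
q,Mv=run("vise",["vise","block","cap"],V,(412.5,191),[0,-.1,.1])
t,Mt=run("tray",["tray"],PARTS["tray"],(336,135),[.2,.5,.8])
def flap(a):
    b=box(-150,0,-85,85,0,4); tb=box(-171,-150,-30,30,-2,6)
    R=np.array([[np.cos(a),0,np.sin(a)],[0,1,0],[-np.sin(a),0,np.cos(a)]])
    return [x@R.T+[.075,0,.062] for x in(b,tb)]
p=ray("top",(242.9,194),0)
M={c:np.clip(m["bin"+c].astype(np.float32)+m["flap"+c],0,1) for c in C}
for a in(1.6,1.8,2.0,2.2):
    for y in (.2,): 
        r=fit(M,PARTS["bin"]+flap(a),[p[0],p[1],y]); print("bin",a,r[0]*[1,1,57.3],r[1])
k,Mk=run("tin",["tin"],PARTS["tin"],(330,187),[0])
E
python3 fit0.py
```

```text
vise [ 0.4771 -0.2522] -4.624516439230329 0.1470380574464798
    top [ 0.4758 -0.2524 -4.4899]
    side [ 0.4786 -0.2515 -4.3236]
tray [ 0.6387 -0.0237] 34.04109914143912 0.12455087155103683
    top [ 0.638  -0.0228 33.905 ]
    side [ 0.6399 -0.0242 34.0123]
bin 1.6 [ 0.4776  0.2499 19.4129] 0.4641394019126892
bin 1.8 [ 0.4732  0.2483 19.1471] 0.24200788140296936
bin 2.0 [ 0.464   0.2451 19.625 ] 0.05883514881134033
bin 2.2 [ 0.4587  0.2432 21.6222] 0.1920679211616516
tin [ 0.4827 -0.0075] 6.76750870260307 0.21568208932876587
    top [ 0.4803 -0.0067 10.7016]
    side [ 0.4848 -0.0081 15.6071]
```

```bash
python3 -m creep '0.0286 -0.0472 0.006 1.7 0.05;0.0286 -0.0472 0.006 1.7 0.05;0.0286 -0.0472 0.006 1.7 0.05;0.0286 -0.0472 0.006 1.7 0.05;0.0286 -0.0472 0.006 1.7 0.05;0.0286 -0.0472 0.006 1.7 0.05;0.0286 -0.0472 0.006 1.7 0.05;0.0286 -0.0472 0.006 1.7 0.05' 20
python3 -m creep '0.006 -0.061 -0.004 0 0.05;0.006 -0.061 -0.004 0 0.05;0.006 -0.061 -0.004 0 0.05;0.006 -0.061 -0.004 0 0.05;0.006 -0.061 -0.004 0 0.05;0.006 -0.061 -0.004 0 0.05;0.006 -0.061 -0.004 0 0.05;0 0 0 0 0.05'
```

```text
time_s: 3.5
tool_pos: [0.4309, 0.2388, 0.2712]
tool_rot: [179.9, 0.0, 175.6]
force: [1.1, 0.9, -0.2]
grip_width: 0.0498
grasp_force: 0.0
time_s: 4.5
tool_pos: [0.4708, -0.1923, 0.2428]
tool_rot: [-179.9, 0.0, 175.0]
force: [-0.1, 0.9, -1.0]
grip_width: 0.0503
grasp_force: 0.0
```

```bash
sed -i '/^for a in(1.6/,/print("bin"/d' fit0.py; cat >> fit0.py <<'E'
def fb(v):
    s=0
    for c in C: s+=np.abs(render(c,PARTS["bin"]+flap(v[3]),v[:3])-M[c]).sum()/M[c].sum()
    return s
v0=np.array([.464,.245,.342,2.0]);sx=v0+np.vstack([np.zeros(4),np.diag([.006,.006,.05,.06])])
r=minimize(fb,v0,method="Nelder-Mead",options=dict(initial_simplex=sx,maxiter=200));print("bin",r.x,np.degrees(r.x[2]),r.fun)
ov=[]
for n,L in(("pink",(429,140)),("red",(373,190)),("key",(253,127))): print(n,ray("top",L,.03))
E
python3 fit0.py
```

```text
vise [ 0.4771 -0.2522] -4.624516439230329 0.1470380574464798
    top [ 0.4758 -0.2524 -4.4899]
    side [ 0.4786 -0.2515 -4.3236]
tray [ 0.6387 -0.0237] 34.04109914143912 0.12455087155103683
    top [ 0.638  -0.0228 33.905 ]
    side [ 0.6399 -0.0242 34.0123]
tin [ 0.4827 -0.0075] 6.76750870260307 0.21568208932876587
    top [ 0.4803 -0.0067 10.7016]
    side [ 0.4848 -0.0081 15.6071]
bin [0.4636 0.2448 0.3419 2.0023] 19.589539866761154 0.05831819027662277
pink [ 0.6174 -0.2928  0.03  ]
red [ 0.4699 -0.1313  0.03  ]
key [0.6525 0.2185 0.03  ]
```

```bash
python3 - <<'E'
from h import *
m=np.load("m0.npz")
print(ray("top",(417.3,188.7),.061),ray("side",(360.4,271.3),.061),ray("top",(416.7,188.9),.016),ray("side",(358,287.8),.016))
M={c:m["cap"+c].astype(np.float32) for c in("top","side")}
print(fit(M,PARTS["cap"],[.477,-.252,0],.061))
for c in M:print(fit({c:M[c]},PARTS["cap"],[.477,-.252,0],.061))
# dark-knob blob in top image
im=cv2.imread("pics/top0.png")[150:235,385:445];cv2.imwrite("pics/v.png",np.hstack([cv2.resize(im,None,fx=6,fy=6,interpolation=0),cv2.resize(cv2.imread("pics/side0.png")[250:320,305:400],(420,510),interpolation=0)]))
E
```

```text
[ 0.47025725 -0.25179669  0.061     ] [ 0.47992605 -0.24457214  0.061     ] [ 0.476407   -0.25825501  0.016     ] [ 0.47482508 -0.25412941  0.016     ]
(array([ 0.47734008, -0.25044504,  0.01792032]), np.float64(0.4930451214313507))
(array([ 0.47529154, -0.24961761,  0.08486926]), np.float64(0.15986841917037964))
(array([ 0.47926197, -0.2489147 ,  0.16168852]), np.float64(0.24624060094356537))
```

View pics/v.png

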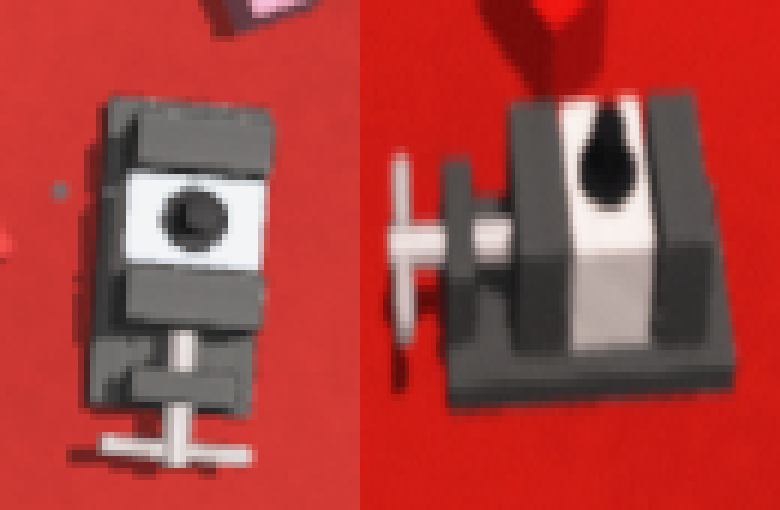

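The crop shows the cap centred in the block's top between the jaws, with both block ends free. Moving above it and down.

```bash
python3 -m creep '0.003 -0.03 -0.02 0.4 0.05;0.003 -0.029 -0.03 0 0.05;0 0 -0.05 0 0.05;0 0 -0.035 0 0.05;0 0 0 0 0.05;0 0 0 0 0.05'
```

```text
time_s: 5.25
tool_pos: [0.4792, -0.2454, 0.109]
tool_rot: [-180.0, 0.1, 176.0]
force: [-0.4, 0.0, -0.0]
grip_width: 0.0499
grasp_force: 0.0
```

```bash
python3 -m creep '-0.002 -0.006 -0.011 0 0.05;0 0 -0.015 0 0.05;0 0 -0.015 0 0.05;0 0 0 0 0.05;0 0 0 0 0.05'
python3 - <<'E'
from h import *
a=cams.read_camera("side")[:,:,::-1][200:340,290:430];b=cams.read_camera("top")[:,:,::-1][130:250,360:480]
cv2.imwrite("pics/c1.png",np.hstack([cv2.resize(a,(400,400)),cv2.resize(b,(400,400))]))
E
```

```text
time_s: 5.88
tool_pos: [0.4761, -0.2516, 0.0665]
tool_rot: [-180.0, -0.0, 176.0]
force: [1.0, -0.4, -0.4]
grip_width: 0.0498
grasp_force: 0.0
```

View pics/c1.png

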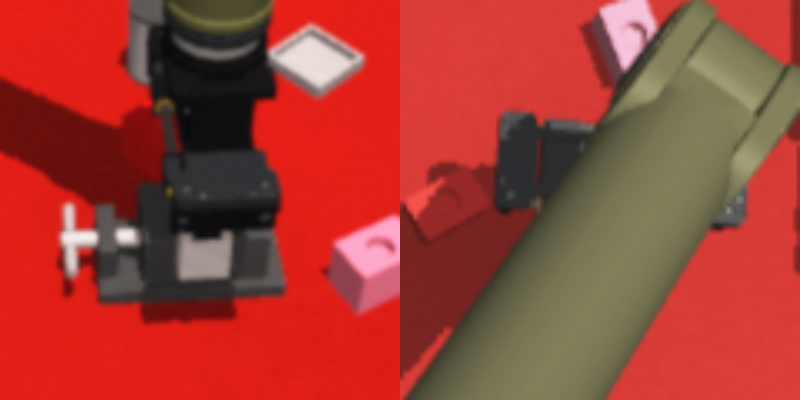

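The picture shows the gripper over the gap between the jaws, with the fingers centred on the block at about (205,235) in the left half. Closing on the knob and lifting.

```bash
python3 -m creep '0 0 0 0 0.01;0 0 0 0 0.01;0 0 0 0 0.01;0 0 0 0 0.01;0 0 0 0 0.01' 15
python3 -m creep '0 0 0.01 0 0.01;0 0 0.025 0 0.01;0 0 0.025 0 0.01;0 0 0.02 0 0.01;0 0 0 0 0.01'
```

```text
time_s: 6.6
tool_pos: [0.4762, -0.2512, 0.0666]
tool_rot: [180.0, -0.0, 176.0]
force: [0.4, 0.9, 0.6]
grip_width: 0.0175
grasp_force: 15.0
time_s: 7.22
tool_pos: [0.4773, -0.2524, 0.1485]
tool_rot: [-180.0, 0.2, 176.0]
force: [-1.0, -0.1, -0.7]
grip_width: 0.0174
grasp_force: 15.0
```

```bash
python3 -m creep '0.032 0.0457 -0.005 0 0.01;0.033 0.0457 -0.005 0 0.01;0.032 0.0457 -0.015 0 0.01;0.033 0.0457 -0.02 0 0.01;0.032 0.0457 -0.02 0 0.01;0 0 0 0 0.01;0 0 0 0 0.01'
```

```text
time_s: 8.1
tool_pos: [0.6372, -0.0238, 0.0804]
tool_rot: [-179.9, -0.1, 176.0]
force: [0.6, -0.4, 0.3]
grip_width: 0.0174
grasp_force: 15.0
```

```bash
python3 - <<'E'
from h import *
a=cams.read_camera("side")[:,:,::-1][150:270,340:460]; im=cams.read_camera("top")[:,:,::-1]; b=im[80:200,280:400]
cv2.imwrite("pics/c2.png",np.hstack([cv2.resize(a,(400,400)),cv2.resize(b,(400,400))]))
for c in("top","side"):
    print([(d["p"],d["xy"]) for d in finder.tip_of("cap",c)])
o=get_obs();print(o["tool_pos"])
print(proj("side",[o["tool_pos"]-[0,0,.0056]]),proj("side",[[.639,-.024,0]]))
E
```

```text
[]
[(0.56, [402.6, 202.1])]
[ 0.63778827 -0.02486203  0.08215122]
[[401.51569689 201.26754393]] [[398.72384604 222.49453823]]
```

View pics/c2.png

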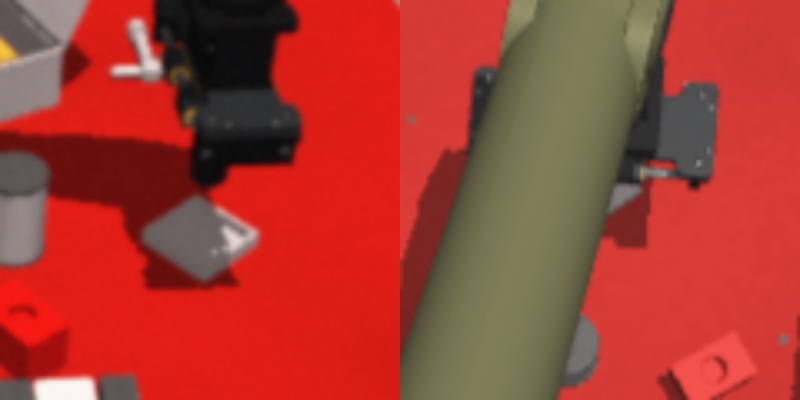

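The left half shows the gripper directly above the tray at about (200,235), and the detected cap is within 1 px of the prediction. Lowering it.

```bash
python3 -m creep '0.001 0.001 -0.03 0 0.01;0 0 -0.022 0 0.01;0 0 -0.007 0 0.01;0 0 -0.002 0 0.01;0 0 0 0 0.01'
```

```text
time_s: 8.93
tool_pos: [0.6396, -0.0222, 0.0213]
tool_rot: [180.0, 0.1, 176.0]
force: [-0.1, 0.4, -0.4]
grip_width: 0.0175
grasp_force: 15.0
```

```bash
python3 -m creep '0 0 -0.002 0 0.01;0 0 -0.001 0 0.01;0 0 0 0 0.01'; python3 -m creep '0 0 -0.001 0 0.01;0 0 0 0 0.01'
```

```text
time_s: 9.3
tool_pos: [0.6391, -0.022, 0.0177]
tool_rot: [180.0, 0.0, 176.0]
force: [-0.1, -0.6, -0.3]
grip_width: 0.0171
grasp_force: 15.0
time_s: 9.55
tool_pos: [0.6393, -0.022, 0.0176]
tool_rot: [180.0, 0.0, 176.0]
force: [-1.8, 0.1, 4.7]
grip_width: 0.0175
grasp_force: 15.0
```

```bash
python3 -m creep '0 0 0 0 0.04;0 0 0 0 0.04;0 0 0 0 0.04;0 0 0.02 0 0.04;0 0 0.035 0 0.06;0 0 0.05 0 0.087;0 0 0.02 0 0.087'
python3 -m creep '-0.033 -0.046 0 0 0.087;-0.032 -0.046 0 0 0.087;-0.033 -0.046 0 0 0.087;-0.032 -0.046 0 0 0.087;-0.032 -0.046 -0.01 -0.4 0.087;0 0 -0.01 0 0.087;0 0 0 0 0.087'
python3 - <<'E'
from h import *
a=cams.read_camera("side")[:,:,::-1][190:330,300:440]; im=cams.read_camera("top")[:,:,::-1]; b=im[80:220,280:420]
cv2.imwrite("pics/c3.png",np.hstack([cv2.resize(a,(400,400)),cv2.resize(b,(400,400))]))
E
```

```text
time_s: 10.42
tool_pos: [0.6411, -0.0227, 0.1463]
tool_rot: [179.9, 0.4, 175.9]
force: [0.1, 0.5, 0.3]
grip_width: 0.0623
grasp_force: 0.0
time_s: 11.3
tool_pos: [0.4767, -0.2513, 0.1211]
tool_rot: [179.9, -0.1, 175.5]
force: [0.6, 0.6, -0.2]
grip_width: 0.0873
grasp_force: 0.0
```

View pics/c3.png

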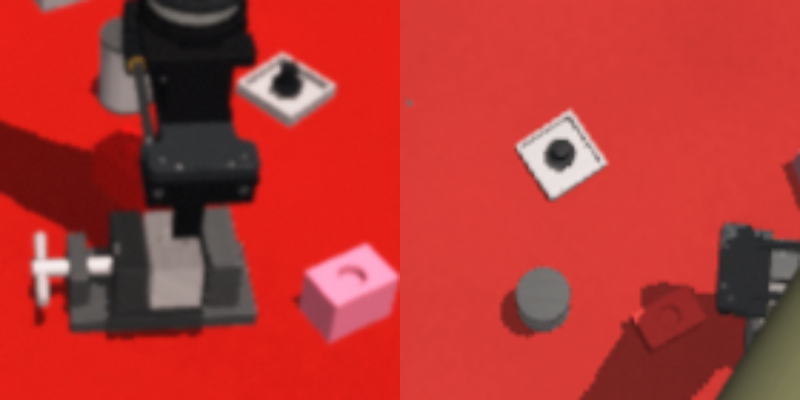

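The left half shows the open gripper straddling the block. The right half shows the cap standing knob up in the middle of the tray, at (560,153). Descending on the block.

```bash
python3 -m creep '0 0 -0.03 0 0.087;0 0 -0.03 0 0.087;0 0 -0.025 0 0.087;0 0 -0.008 0 0.087;0 0 0 0 0.087;0 0 0 0 0.087'
python3 -m creep '0 0 0 0 0.05;0 0 0 0 0.05;0 0 0 0 0.05;0 0 0 0 0.05;0 0 0 0 0.05;0 0 0 0 0.05' 20
```

```text
time_s: 12.15
tool_pos: [0.4782, -0.2522, 0.0297]
tool_rot: [-180.0, 0.1, 175.6]
force: [-0.0, -0.6, -0.2]
grip_width: 0.0866
grasp_force: 0.0
time_s: 12.9
tool_pos: [0.4775, -0.2508, 0.0288]
tool_rot: [179.9, 0.0, 175.6]
force: [-0.4, 5.3, 5.3]
grip_width: 0.0621
grasp_force: 20.0
```

```bash
python3 -m creep '0 0 0 0 0.05;0 0 0.01 0 0.05;0 0 0.02 0 0.05;0 0 0.03 0 0.05;0 0 0.03 0 0.05;0 0 0 0 0.05' 35
python3 -m creep '0.0525 0.0242 0 0 0.05;0.0525 0.0242 0 0 0.05;0.0525 0.0242 0 0 0.05;0.0525 0.0242 0 0 0.05;0.0525 0.0242 -0.01 0 0.05;0 0 -0.03 0 0.05;0 0 -0.02 0 0.05;0 0 0 0 0.05'
```

```text
time_s: 13.65
tool_pos: [0.4787, -0.2537, 0.1214]
tool_rot: [-179.9, 0.3, 175.5]
force: [0.1, -0.2, -3.2]
grip_width: 0.0615
grasp_force: 35.0
time_s: 14.65
tool_pos: [0.7367, -0.1319, 0.0553]
tool_rot: [-180.0, -0.3, 175.4]
force: [-0.2, 0.3, -3.4]
grip_width: 0.0616
grasp_force: 35.0
```

```bash
python3 -m creep '0 0 -0.025 0 0.05;0 0 -0.012 0 0.05;0 0 -0.003 0 0.05;0 0 0 0 0.05;0 0 0 0 0.05'; python3 -m creep '0 0 -0.001 0 0.05;0 0 -0.001 0 0.05;0 0 0 0 0.05'
```

```text
time_s: 15.28
tool_pos: [0.7402, -0.1313, 0.0198]
tool_rot: [-180.0, 0.1, 175.6]
force: [-0.2, -0.1, -3.4]
grip_width: 0.0614
grasp_force: 35.0
time_s: 15.65
tool_pos: [0.7395, -0.131, 0.0165]
tool_rot: [180.0, -0.0, 175.6]
force: [0.3, -0.2, -3.3]
grip_width: 0.0616
grasp_force: 35.0
```

```bash
python3 -m creep '0 0 -0.002 0 0.05;0 0 0 0 0.05;0 0 0 0 0.05'; python3 -m creep '0 0 -0.001 0 0.05;0 0 -0.001 0 0.05;0 0 0 0 0.05'
```

```text
time_s: 16.02
tool_pos: [0.7396, -0.131, 0.0145]
tool_rot: [180.0, -0.0, 175.6]
force: [-0.4, -0.9, -3.4]
grip_width: 0.0616
grasp_force: 35.0
time_s: 16.4
tool_pos: [0.7397, -0.1311, 0.013]
tool_rot: [180.0, 0.0, 175.6]
force: [-1.1, 0.3, -0.7]
grip_width: 0.0617
grasp_force: 35.0
```

```bash
python3 -m creep '0 0 -0.0005 0 0.05;0 0 0 0 0.087;0 0 0 0 0.087;0 0 0 0 0.087;0 0 0.015 0 0.087;0 0 0.03 0 0.087;0 0 0.03 0 0.087;0 0 0 -10 0.087' 
python3 -m creep '0 0 0 -10 0.087;0 0 0 -10 0.087;0 0 0 -10 0.087;0 0 0 -10 0.087;0 0 0 -10 0.087;0 0 0 -10 0.087;0 0 0 -10 0.087;0 0 0 -10 0.087'
python3 -m creep '0 0 0 0 0.087;0 0 0 0 0.087'
python3 - <<'E'
from h import *
M={};ims=[]
uv={c:proj(c,[[.74,-.131,.02]])[0] for c in("top","side")}
for c in uv:
    im=cams.read_camera(c)[:,:,::-1];x,y=uv[c].astype(int);ims.append(cv2.resize(im[max(0,y-60):y+60,x-60:x+60],(400,400)))
    d=pick("block",c,uv[c]);
    if d is not None:
        print(c,d["p"],d["xy"],uv[c],d["mask"].sum()); M[c]=d["mask"].astype(np.float32)
cv2.imwrite("pics/c4.png",np.hstack(ims))
for c in M: print(c,fit({c:M[c]},PARTS["block"],[.74,-.131,-.08]))
E
```

```text
time_s: 17.4
tool_pos: [0.742, -0.132, 0.0923]
tool_rot: [179.9, 0.4, 165.3]
force: [0.0, 0.4, -0.2]
grip_width: 0.087
grasp_force: 0.0
time_s: 18.4
tool_pos: [0.7401, -0.1309, 0.0884]
tool_rot: [179.9, -0.0, 85.3]
force: [0.6, -0.1, 0.2]
grip_width: 0.0871
grasp_force: 0.0
time_s: 18.65
tool_pos: [0.7398, -0.131, 0.0877]
tool_rot: [180.0, 0.0, 85.7]
force: [-0.9, 0.4, 0.0]
grip_width: 0.0872
grasp_force: 0.0
top 0.6 [429.8, 139.9] [372.5708861   99.83507978] 410
side 0.67 [448.0, 240.9] [448.22251682 239.96009542] 608
top (array([0.29636225, 0.14284168, 0.005348  ]), np.float64(1.8483232259750366))
side (array([ 0.73978877, -0.13358599, -0.06446376]), np.float64(0.054893091320991516))
```

View pics/c4.png

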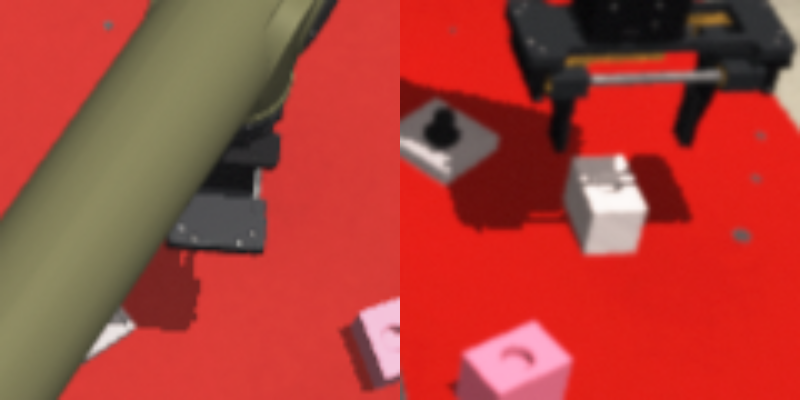

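The block stands upright at (605,205) in the right half of the picture, centred between the turned fingers.

```bash
python3 -m creep '0 0 -0.03 0 0.087;0 0 -0.03 0 0.08;0 0 -0.006 0 0.07;0 0 0 0 0.06;0 0 0 0 0.05' 20
python3 -m creep '0 0 0 0 0.03;0 0 0 0 0.03;0 0 0 0 0.03;0 0 0 0 0.03'
```

```text
time_s: 19.48
tool_pos: [0.7405, -0.1315, 0.0228]
tool_rot: [179.9, 0.0, 85.6]
force: [0.2, -0.3, -0.0]
grip_width: 0.0581
grasp_force: 0.0
time_s: 19.98
tool_pos: [0.7397, -0.1311, 0.022]
tool_rot: [180.0, -0.0, 85.6]
force: [-2.4, 1.1, 6.1]
grip_width: 0.0399
grasp_force: 20.0
```

```bash
python3 -m creep '0 0 0 0 0.03;0 0 0.01 0 0.03;0 0 0.03 0 0.03;0 0 0.05 0 0.03;0 0 0.05 0 0.03;0 0 0 0 0.03' 35
python3 -m creep '-0.0414 0.0273 0 -9.4 0.03;-0.0414 0.0273 0 -9.4 0.03;-0.0414 0.0273 0 -9.4 0.03;-0.0414 0.0273 0 -9.4 0.03;-0.0414 0.0273 0 -9.4 0.03;-0.0414 0.0273 0 -9.4 0.03;-0.0414 0.0273 0 -9.4 0.03;0 0 0 0 0.03'
python3 -m creep '-0.005 0.043 0 0 0.03;-0.005 0.043 0 0 0.03;-0.005 0.043 0 0 0.03;-0.005 0.043 -0.01 0 0.03;0 0 -0.02 0 0.03;0 0 0 0 0.03;0 0 0 0 0.03'
```

```text
time_s: 20.72
tool_pos: [0.7417, -0.1325, 0.166]
tool_rot: [179.6, 0.1, 85.6]
force: [0.5, -0.3, -5.2]
grip_width: 0.04
grasp_force: 35.0
time_s: 21.72
tool_pos: [0.4812, 0.0391, 0.164]
tool_rot: [-179.4, 0.3, 28.3]
force: [0.9, 1.0, -4.9]
grip_width: 0.0397
grasp_force: 35.0
time_s: 22.6
tool_pos: [0.4647, 0.207, 0.1352]
tool_rot: [-179.9, 0.4, 27.9]
force: [-0.1, 0.1, -2.6]
grip_width: 0.0399
grasp_force: 35.0
```

```bash
python3 -m creep '-0.0175 0.013 0 -4.2 0.03;-0.0175 0.0127 0 -4.1 0.03;0 0 0 0 0.03;0 0 0 0 0.03;0 0 0 0 0.03'
python3 - <<'E'
from h import *
np.set_printoptions(precision=4,suppress=True)
o=get_obs();t=o["tool_pos"];print(t,o["tool_rot"],o["qpos"])
ims=[]
for c in("top","side"):
    im=cams.read_camera(c)[:,:,::-1];x,y=proj(c,[[.45,.24,.05]])[0].astype(int);ims.append(cv2.resize(im[y-75:y+75,x-75:x+75],(400,400)))
    d=pick("block",c,proj(c,[t])[0])
    if d is not None:
        print(c,d["p"],d["xy"],proj(c,[t])[0])
        print(fit({c:d["mask"].astype(np.float32)},PARTS["block"],[t[0],t[1],np.radians(109.6)],t[2]-.022))
    print(c,"bay",[(round(float(d["p"]),2),np.round(d["xy"],1)) for d in finder.tip_of("bay",c)],proj(c,[[.4297,.2327,.004]]))
cv2.imwrite("pics/c5.png",np.hstack(ims))
E
```

```text
time_s: 23.22
tool_pos: [0.43, 0.2332, 0.1356]
tool_rot: [-179.9, 0.3, 19.6]
force: [0.3, -0.6, -3.6]
grip_width: 0.0398
grasp_force: 35.0
[0.43   0.2332 0.1356] [-179.8608    0.2919   19.594 ] [-89.2697   2.573   59.9258 113.246   -2.6468  65.7512 -98.677 ]
top 0.41 [245.5, 207.4] [238.2563 197.8844]
(array([0.4   , 0.1978, 2.6703]), np.float64(4.922535419464111))
top bay [(0.78, array([200.8, 291.5])), (0.58, array([244.8, 204.2]))] [[247.3268 203.7209]]
side 0.82 [310.3, 141.3] [313.0503 138.9272]
(array([0.4306, 0.2292, 1.7717]), np.float64(0.4766373932361603))
side bay [(0.93, array([317.1, 173.9])), (0.93, array([232.3, 157.3])), (0.71, array([368.5, 103.7]))] [[313.386  174.9971]]
```

View pics/c5.png

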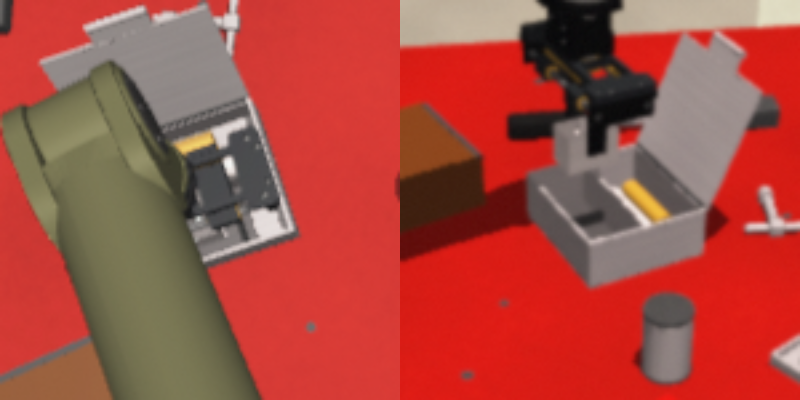

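The side half shows the block hanging upright over the front bay, with the block at (590,145) and the bay at (580,210). Lowering in stages while watching the force.

```bash
python3 -m creep '0 0 -0.02 0 0.03;0 0 -0.02 0 0.03;0 0 -0.01 0 0.03;0 0 -0.01 0 0.03;0 0 0 0 0.03;0 0 0 0 0.03'
python3 - <<'E'
from h import *
np.set_printoptions(precision=4,suppress=True)
m=np.load("m0.npz");exec(open("fit0.py").read().split("def flap")[1].split("p=ray")[0].join(["def flap",""]))
for c in("top","side"):
    M=np.clip(m["bin"+c].astype(np.float32)+m["flap"+c],0,1); r=fit({c:M},PARTS["bin"]+flap(2.0),[.4636,.2448,.342]);print(c,r[0],r[1])
ims=[]
for c in("top","side"):
    im=cams.read_camera(c)[:,:,::-1];x,y=proj(c,[[.43,.233,.05]])[0].astype(int);ims.append(cv2.resize(im[y-40:y+40,x-40:x+40],(400,400),interpolation=cv2.INTER_CUBIC))
cv2.imwrite("pics/c6.png",np.hstack(ims))
E
```

```text
time_s: 24.28
tool_pos: [0.4294, 0.2342, 0.0758]
tool_rot: [-179.8, 0.3, 19.7]
force: [-0.2, 0.1, -3.4]
grip_width: 0.0398
grasp_force: 35.0
top [0.4622 0.2452 0.3492] 0.020977891981601715
side [0.4651 0.2448 0.3388] 0.022669145837426186
```

View pics/c6.png

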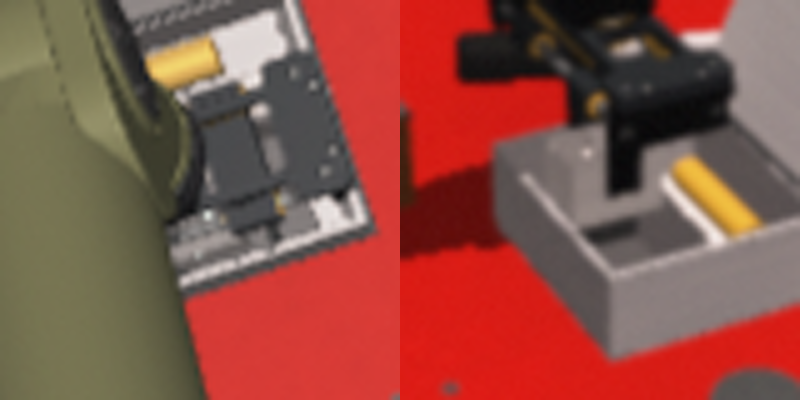

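The block's underside is now below the rim in both views, midway between the front wall and the partition, with no contact force.

```bash
python3 -m creep '0.0005 -0.0008 -0.015 0 0.03;0 0 -0.015 0 0.03;0 0 -0.01 0 0.03;0 0 -0.004 0 0.03;0 0 0 0 0.03;0 0 0 0 0.03'; python3 -m creep '0 0 -0.002 0 0.03;0 0 0 0 0.03;0 0 0 0 0.03'
```

```text
time_s: 25.12
tool_pos: [0.4298, 0.2334, 0.0317]
tool_rot: [-179.8, 0.3, 19.7]
force: [1.2, 0.1, -3.9]
grip_width: 0.0398
grasp_force: 35.0
time_s: 25.5
tool_pos: [0.4295, 0.2333, 0.0294]
tool_rot: [-179.8, 0.3, 19.7]
force: [-0.5, -0.0, -3.8]
grip_width: 0.0397
grasp_force: 35.0
```

```bash
python3 -m creep '0 0 -0.0015 0 0.03;0 0 -0.0005 0 0.03;0 0 0 0 0.03;0 0 0 0 0.03'; python3 -m creep '0 0 -0.001 0 0.03;0 0 0 0 0.03;0 0 0 0 0.03'; python3 -m creep '0 0 -0.0007 0 0.03;0 0 0 0 0.03;0 0 0 0 0.03'
```

```text
time_s: 26.0
tool_pos: [0.4295, 0.2332, 0.0273]
tool_rot: [-179.9, 0.3, 19.7]
force: [-0.5, 0.0, -3.2]
grip_width: 0.0397
grasp_force: 35.0
time_s: 26.38
tool_pos: [0.4294, 0.2332, 0.0263]
tool_rot: [-179.9, 0.3, 19.7]
force: [0.2, -0.1, -3.1]
grip_width: 0.04
grasp_force: 35.0
time_s: 26.75
tool_pos: [0.4295, 0.2332, 0.026]
tool_rot: [-179.8, 0.4, 19.7]
force: [-3.0, -1.6, 5.0]
grip_width: 0.0394
grasp_force: 35.0
```

```bash
python3 -m creep '0 0 0 0 0.06;0 0 0 0 0.06;0 0 0 0 0.06;0 0 0.01 0 0.06;0 0 0.02 0 0.06;0 0 0.04 0 0.06;0 0 0.05 0 0.06;0 0 0.05 0 0.06'
python3 -m creep '0 0 0.05 0 0.02;0 0 0.04 0 0;0 0 0 0 0;0 0 0 0 0'
python3 - <<'E'
from h import *
np.set_printoptions(precision=4,suppress=True)
o=get_obs();print(o["qpos"],o["tool_pos"])
c="side";im=cams.read_camera(c)[:,:,::-1];x,y=proj(c,[[.43,.233,.05]])[0].astype(int)
cv2.imwrite("pics/c7.png",cv2.resize(im[y-50:y+50,x-60:x+60],(600,500),interpolation=cv2.INTER_CUBIC))
M={}
cams.read_camera("top")
for c in("top","side"):
    d=pick("block",c,proj(c,[[.4295,.233,.03]])[0]); print(c,d and d["xy"],proj(c,[[.4295,.233,.03]]))
E
```

```text
time_s: 27.75
tool_pos: [0.4296, 0.2328, 0.1975]
tool_rot: [-179.8, 0.3, 19.6]
force: [-0.5, 0.5, -0.1]
grip_width: 0.0603
grasp_force: 0.0
time_s: 28.25
tool_pos: [0.4293, 0.2328, 0.2852]
tool_rot: [-179.8, 0.4, 19.6]
force: [-0.6, -0.5, -0.9]
grip_width: 0.0279
grasp_force: 0.0
[ -94.3633   -8.6816   57.9728  101.0301    7.1182   83.9596 -107.8375] [0.4293 0.2328 0.2852]
top [248.6, 201.8] [[245.6005 202.7465]]
side [317.2, 168.0] [[313.2338 168.1764]]
```

View pics/c7.png

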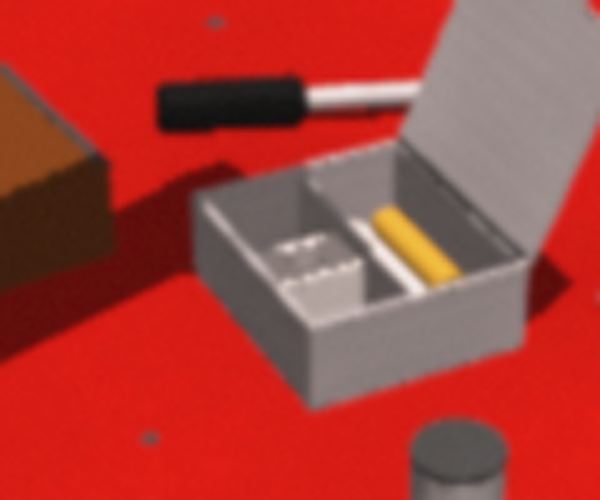

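The block stands upright in the front bay at (315,265), centred between front wall and partition. Now to the flap: pass over it and come down behind.

```bash
python3 -m creep '0.035 0.0124 0 0 0;0.035 0.0124 0 0 0;0.035 0.0124 0 0 0;0.035 0.0124 0 0 0;0.035 0.0124 0 0 0;0.034 0.0124 0 0 0;0 0 0 0 0;0 0 0 0 0'
python3 - <<'E'
from cell import get_obs;print(get_obs()["qpos"])
E
```

```text
time_s: 29.45
tool_pos: [0.6381, 0.3069, 0.2847]
tool_rot: [-179.9, 0.4, 19.6]
force: [-0.1, -0.4, 0.2]
grip_width: 0.0004
grasp_force: 0.0
[-63.10271386  34.58202286  59.28098692  68.86157346 -29.23520493
  91.97624764 -80.15654974]
```

```bash
python3 -m creep '0 0 -0.03 0 0;0 0 -0.03 0 0;0 0 -0.03 0 0;0 0 0 0 0;-0.019 -0.0067 0 0 0;-0.019 -0.0067 0 0 0;0 0 0 0 0'
python3 -m creep '-0.019 -0.0067 0 0 0;-0.019 -0.0067 0 0 0;-0.019 -0.0067 0 0 0;0 0 0 0 0'
```

```text
time_s: 30.32
tool_pos: [0.6003, 0.2945, 0.1982]
tool_rot: [-179.7, 0.2, 19.7]
force: [0.8, 0.3, -0.7]
grip_width: 0.0003
grasp_force: 0.0
time_s: 30.82
tool_pos: [0.5432, 0.2744, 0.1966]
tool_rot: [-179.7, 0.3, 19.7]
force: [-0.0, -0.1, -0.3]
grip_width: 0.0004
grasp_force: 0.0
```

```bash
cat > fl.py <<'E'
from h import *
for c in("top","side"):
    im=cams.read_camera(c); 
    print(c,[(round(float(d["p"]),2),np.round(d["xy"],1).tolist()) for d in finder.tip_of("flap_tab",c)])
    for a in(0,.5,1.0,1.3,1.57,1.8,2.0):
        P=Rz(.342)@np.array([.075-.171*np.cos(a),0,.062+.171*np.sin(a)])+[.4636,.2448,0];print("  ",a,proj(c,[P])[0].round(1),end="")
    print()
E
python3 fl.py
```

```text
top [(0.66, [218.0, 154.1]), (0.32, [335.3, 134.4])]
   0 [250.2 221.6]   0.5 [242.3 211.6]   1.0 [230.6 187.4]   1.3 [223.1 168.5]   1.57 [217.1 150.8]   1.8 [212.8 136.7]   2.0 [210.2 126. ]
side [(0.92, [343.8, 103.0]), (0.9, [216.2, 146.7])]
   0 [295.7 164.5]   0.5 [301.1 139.6]   1.0 [318.4 116.6]   1.3 [332.6 106.8]   1.57 [346.1 101.7]   1.8 [357.3 100.5]   2.0 [366.2 101.7]
```

```bash
python3 -m creep '-0.0235 -0.0084 0 0 0;-0.0235 -0.0084 0 0 0;-0.0198 -0.007 -0.012 0 0;-0.0198 -0.007 -0.012 0 0;0 0 0 0 0'
python3 -m creep '-0.0146 -0.0052 -0.019 0 0;-0.0146 -0.0052 -0.019 0 0;-0.0066 -0.0024 -0.017 0 0;-0.0066 -0.0024 -0.017 0 0;0 0 0 0 0;0 0 0 0 0'; python3 fl.py
```

```text
time_s: 31.65
tool_pos: [0.4559, 0.2432, 0.1713]
tool_rot: [-179.8, 0.4, 19.7]
force: [0.4, 0.3, 0.1]
grip_width: 0.0004
grasp_force: 0.0
time_s: 32.4
tool_pos: [0.415, 0.228, 0.0998]
tool_rot: [-179.9, 0.3, 19.6]
force: [0.0, -0.3, 0.3]
grip_width: 0.0007
grasp_force: 0.0
top [(0.94, [203.8, 310.6]), (0.93, [248.4, 220.7])]
   0 [250.2 221.6]   0.5 [242.3 211.6]   1.0 [230.6 187.4]   1.3 [223.1 168.5]   1.57 [217.1 150.8]   1.8 [212.8 136.7]   2.0 [210.2 126. ]
side [(0.75, [297.5, 150.8]), (0.67, [213.4, 147.2]), (0.21, [331.9, 132.3])]
   0 [295.7 164.5]   0.5 [301.1 139.6]   1.0 [318.4 116.6]   1.3 [332.6 106.8]   1.57 [346.1 101.7]   1.8 [357.3 100.5]   2.0 [366.2 101.7]
```

Flap at about 0.25 rad; pressing straight down to the rim.

```bash
python3 -m creep '-0.002 -0.001 -0.015 0 0;-0.002 -0.001 -0.012 0 0;0 0 -0.005 0 0;0 0 0 0 0;0 0 0 0 0'; python3 -m creep '0 0 -0.002 0 0;0 0 0 0 0;0 0 0 0 0'
```

```text
time_s: 33.22
tool_pos: [0.4106, 0.226, 0.0678]
tool_rot: [-179.9, 0.3, 19.7]
force: [0.1, 0.1, 0.2]
grip_width: 0.0002
grasp_force: 0.0
time_s: 33.6
tool_pos: [0.4107, 0.2263, 0.0664]
tool_rot: [-179.8, 0.3, 19.7]
force: [-2.3, -1.9, 6.5]
grip_width: 0.0002
grasp_force: 3.7
```

```bash
python3 -m creep '0 0 -0.001 0 0;0 0 0 0 0;0 0 0 0 0'; python3 -m creep '0 0 0.01 0 0;0 0 0.04 0 0;0 0 0.05 0 0;0 0 0.05 0 0;0 0 0.03 0 0;0 0 0 0 0;0 0 0 0 0'; python3 fl.py; python3 - <<'E'
from h import *
for n,u in(("cap",[.639,-.023,.02]),("tray",[.639,-.023,.0])):
  for c in("top","side"): print(n,c,[(round(float(d["p"]),2),np.round(d["xy"],1).tolist()) for d in finder.tip_of(n,c)],proj(c,[u])[0].round(1))
M={}
for c in("top","side"):
    d=pick("bin",c,proj(c,[[.46,.245,.03]])[0]);m=np.clip(d["mask"].astype(np.float32)+pick("flap",c,proj(c,[[.46,.245,.03]])[0])["mask"],0,1)
    for a in (0,.03,.06,.1):
        R=np.array([[np.cos(a),0,np.sin(a)],[0,1,0],[-np.sin(a),0,np.cos(a)]])
        F=[x@R.T+[.075,0,.062] for x in(box(-150,0,-85,85,0,4),box(-171,-150,-30,30,-2,6))]
        print(c,a,np.abs(render(c,PARTS["bin"]+F,[.4636,.2448,.342])-m).sum()/m.sum())
E
```

```text
time_s: 33.98
tool_pos: [0.4108, 0.2263, 0.0662]
tool_rot: [-179.8, 0.4, 19.7]
force: [-5.1, -2.7, 17.6]
grip_width: 0.0006
grasp_force: 8.8
time_s: 34.85
tool_pos: [0.4101, 0.2257, 0.2438]
tool_rot: [-179.9, 0.4, 19.7]
force: [0.2, -0.3, -1.1]
grip_width: 0.0004
grasp_force: 0.0
top [(0.77, [204.8, 313.8]), (0.76, [248.9, 220.8])]
   0 [250.2 221.6]   0.5 [242.3 211.6]   1.0 [230.6 187.4]   1.3 [223.1 168.5]   1.57 [217.1 150.8]   1.8 [212.8 136.7]   2.0 [210.2 126. ]
side [(0.62, [296.8, 163.3]), (0.56, [214.5, 144.8])]
   0 [295.7 164.5]   0.5 [301.1 139.6]   1.0 [318.4 116.6]   1.3 [332.6 106.8]   1.57 [346.1 101.7]   1.8 [357.3 100.5]   2.0 [366.2 101.7]
cap top [(0.59, [338.2, 131.5])] [335.6 133. ]
cap side [(0.53, [401.3, 218.4])] [399.4 216.8]
tray top [(0.56, [337.2, 131.6])] [335.6 134.8]
tray side [(0.88, [397.5, 223.7])] [398.6 222.3]
top 0 1.2527227
top 0.03 1.2532965
top 0.06 1.2539314
top 0.1 1.2547617
side 0 0.049158134
side 0.03 0.05863529
side 0.06 0.06720165
side 0.1 0.07891887
```

The flap is hard against the rim (17.6 N at the 66 mm stop height), and the side-view fit is best at 0 rad. The cap is in the tray and the arm is clear.

```bash
python3 -c "
from cell import ticket
print(ticket.sign_off())"
```

```text
the job is handed in; nothing more can be done
None
```

The job is handed in at about 35 s on the robot's clock: the cap stands knob up in the tray, the block is upright between the rails of the front bay, and the flap is fully shut, but the handover gave back no verdict.

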